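# Light a load cell with the sprung reflector lid

## Robot

A 7-joint arm with a two-finger parallel gripper is mounted at the origin on the work surface. World frame = base frame: x ahead of the robot, y to its left, z up, the work surface at z = 0. Lengths are in m, angles in rad, forces in N, time in s.
With the tool pointing down it reaches from about 0.4 to 0.85 m from the base axis. Payload 10.4 kg.
Tool frame: the origin (TCP) lies midway between the tips of the shut fingers; the grasp point (between the pads) lies 19 mm behind it; z points along the fingers, x is the direction in which the jaws open and shut, and the axes are right-handed (so a half turn about z gives the same grasp; the last joint's range is limited). The gripper opens to 85 mm and grips with 20 to 120 N. Pads are 22 mm wide; open, the fingers measure 114 mm over their backs; the gripper's body (76 mm by 85 mm) begins 54 mm behind the grasp point. The pads swing forward as they close: fully open they stand 13 mm farther back than shut.
Start: joints at [-1.125, 0.332, -0.065, 1.46, 0.022, 1.35, -0.088], TCP at [0.282, 0.558, 0.2] pointing down, gripper open.
Joint ranges: [-2.6, 2.6], [-0.5, 2.12], [-1.47, 1.34], [0.16, 2.42], [-1.27, 4.41], [0.06, 2.06], [-2.6, 2.6]. Speed limits (rad/s): [2.22, 2.22, 2.79, 2.79, 3.14, 3.14, 3.14].

## Interface

Orientations are given as a unit quaternion [x, y, z, w].
In Python, from workcell import manip, cams gives the robot as it stands.
- The arm moves only by the tool move_arm, never from a script. Its argument "moves" is a list of rows, each a list of 7 numbers: the turn, a rotation vector about the tool's x, y, z in degrees, then the shift along the tool's x, y, z in m, then the finger opening in m, from 0 to 0.0854. A call has 1 to 10 rows; each row is the pose to reach, as a shift and turn from the pose commanded when the call began, along the tool's axes at that moment; what a row does not reach only later rows make up. A row lasts 1/10 s, in which the tool goes at most 50 mm and 8.59 degrees, less where a joint would pass 70% of its speed; a pose out of reach is approached as far as the arm can. A call with a gripper value outside its range is refused whole. The fingers move at their own pace and stop on an object; "grip_force" is the grip in N (left out, the last holds). Time passes only in rows, so rows that repeat a pose let the fingers close. It gives the time, the measured TCP pose, the force and the opening at its end, in the units of the state.
- manip.get_obs(): the state, without advancing time (a new reading comes with each control period).
- cams.camera(name): name is "side" or "top" or "wrist"; returns the picture (400x640x3 uint8, red, green, blue); there is no depth.
- cams.camera_params(name): a dict with "fx", "fy", "cx", "cy" (pixels), "dist_coeffs" ([k1, k2, p1, p2, k3] as OpenCV has them; the pictures are not rectified), "xyz" and "rotation" of the camera in the world. Camera axes: x right, y up, looking along -z (the intrinsics and any distortion apply to the point x, -y, -z); pixel columns grow to the right and rows downward; lengths in m; the calibration is good to about 2 mm. A picture is of the moment at which its call begins: read the wrist's pose just before it. camera_params takes no time and is no camera call; for the wrist camera it gives the pose at the moment of the call.
- manip.hand_in(): hands the job in, once; it reports no verdict.
The state is a dict: "clock": time; "joint_pos": joint angles; "joint_velocities": joint speeds; "tau": joint torques, N m; "position": TCP position; "ee_rot": TCP orientation; "ft_force": force on the tool from outside, world axes, zero at the start; "torque": the same for the moment, N m; "grip_width": opening from 0.0 (shut) to 1.0 (fully open).
Only numpy, scipy, OpenCV 4.12 (cv2) and the standard library are available. Lean on these libraries where they do the work, as an engineer would, in place of code of your own. Each camera call takes 0.05 s, during which the arm holds its last target. There are 200 camera calls.

## Task

Light up the load cell for inspection: lay the bare-metal bar that lies by itself on the bench flat on the narrow raised rest, centred on it and running along its length, and let go of it. Then take the black handle of the light box, raise the sprung lid until its red pointer points at the middle of the orange mark, and keep holding it still there: the program finishes while the gripper holds the lid (let go and it springs shut). Do not shift the orange mark, and leave the levelling foot, the screw jar and the screwdriver where they are.

Things in the scene. Friction and masses are not known exactly. Their poses are not given: they have to be found in the camera images.
- cell_center (a point): Centre of the loose load cell: a rectangular bare alloy bar 120 long (its x axis) x 28 wide (y) x 32 high (z) mm, about 0.3 kg (varies by a quarter), with a dark hole through its sides at mid-length and small dark bolt holes on top. Lies flat on the table at the start; this point is 16 mm above its underside. It balances at this point, either end may go either way round.
- rest_top (a point): Middle of the top face of the rest, 75 mm above the table: a fixed upright aluminium blade with a black rubber top 70 mm long (x axis) and only 16 mm wide (y axis), on a grey base plate 90 x 70 x 12 mm. It stands on the side of the light box where the lid opens, its x roughly along the box's x (up to 0.25 rad off).
- lid_hinge (a point): Mid-point of the light box's hinge line, 100 mm above the table, over the -y wall. Axes of the fixed box: x along the hinge, y level across the box to the lid's free edge (rest side), z up. White open case 180 (x) x 190 (y) x 100 mm on a blue plate 250 x 230 x 8. A dark wire arc, radius 157 about the hinge, ticks every 0.1 rad, stands 108 mm towards +x.
- lid_handle (a point): Centre of the lid's black round handle bar: 12 mm thick, 100 long along x (parallel to the hinge), on two 10 mm steel posts 90 mm apart. In the lid's own frame, which is this point's frame (turns with the lid), it is 160 mm along y and 42 along z from the hinge; lid top 38 mm below it. White lid 180 x 195 x 8 mm, 0.3 kg; red pointer on its +x edge.
- lid (a joint): Opening angle of the lid in rad: 0 shut (level), growing as the free edge rises about the +x axis of lid_hinge; stop at 1.2. A spring and its weight shut it: about 4 N upwards at the handle starts it and 6 N holds it at 0.7 rad. It springs shut when let go.
- mark (a joint): Angle of the orange mark along the arc, rad, same zero and sense as the lid's: the lid is at the mark when both values agree. It lies between 0.4 and 0.75, differs each time, and is held by friction; do not move it.
- mark_tip (a point): Centre of the orange block, 10 (x) x 30 x 26 mm (26 mm along the arc), 175 mm from the hinge line and 118 mm towards +x of lid_hinge. Its y axis points outward from the hinge line.
- foot_center (a point): Bystander: a loose levelling foot, black rubber disc 48 mm across with a steel bolt, 42 mm high; this is its centre, 21 mm above the table. It and the bar may stand in each other's places. Leave it alone.
- jar: Bystander: a pale screw jar with a blue cap, 60 mm across, 70 mm high; origin at the centre of its underside. Leave it alone.
- driver: Bystander: a screwdriver lying on the table beyond the rest, about 200 mm long along its x axis; origin on its underside. Leave it alone.
Things that resemble listed ones, but are neither listed nor needed, are in the scene too. There is more than one size of the part that bears cell_center; the job needs the middle-sized.

How it is judged:
By the outcome, as a careful person would: the job done as asked, in the order asked, and still so for the second after the job is handed in, while the arm keeps its last pose, push and grip.
It also fails if it takes over 54 s, if anything falls off the work surface, if the arm or the gripper's body presses on something with over 40 N, if the wrist force passes 120 N, or if a joint passes its speed limit or range.

## Working session

There is one attempt and no reset: what is moved stays moved. The work goes in short steps, Python scripts to look and compute and a tool call to move; the robot and the scene stay as the last step left them, time stands still between calls to the robot, and variables do not carry over. Pictures are saved under pics/ and viewed, about 8 in all and at most 12, crops included, and the job is handed in when it is done.

Besides the shell and the picture viewer there is one more tool, called after ">>>" as a command line: name --pt "numbers of a row" for each row, then --argument value for the rest. move_arm: Moves the arm, as the interface text tells. Its arguments: {"type":"object","properties":{"moves":{"type":"array","items":{"type":"array","items":{"type":"number"}}},"grip_force":{"type":"number"}},"required":["moves"]}

```bash
mkdir -p pics; ls; cat > h.py <<'E'
import numpy as np, cv2
from workcell import manip, cams
from scipy.spatial.transform import Rotation as R
def P(n):
    p=cams.camera_params(n); K=np.array([[p['fx'],0,p['cx']],[0,p['fy'],p['cy']],[0,0,1.]])
    r=np.array(p['rotation']); r=r if r.shape==(3,3) else R.from_quat(r).as_matrix()
    return K,np.array(p['dist_coeffs'],float),np.array(p['xyz']),r
def ray(p,uv):
    K,d,c,r=p; q=cv2.undistortPoints(np.array(uv,float).reshape(-1,1,2),K,d)[:,0]
    return c,np.c_[q[:,0],-q[:,1],-np.ones(len(q))]@r.T
def plane(p,uv,z):
    c,d=ray(p,uv); return c+d*((z-c[2])/d[:,2])[:,None]
def proj(p,X):
    K,d,c,r=p; y=(np.atleast_2d(X)-c)@r; y=y*[1,-1,-1]
    return cv2.projectPoints(y,np.zeros(3),np.zeros(3),K,d)[0][:,0]
def tri(ps,uvs):
    A=np.zeros((3,3));b=np.zeros(3)
    for p,uv in zip(ps,uvs):
        c,d=ray(p,[uv]);d=d[0]/np.linalg.norm(d[0]);M=np.eye(3)-np.outer(d,d);A+=M;b+=M@c
    return np.linalg.solve(A,b)
def snap(n,f):
    p=P(n);im=cams.camera(n)[:,:,::-1].copy();cv2.imwrite('pics/'+f,im);np.save('pics/'+f+'.npy',np.array([*p[0].ravel(),*p[1],*p[2],*p[3].ravel()]));return p,im
E
python3 - <<'E'
from h import *
for n in('side','top','wrist'):
    p,im=snap(n,n+'0.png'); print(n,p[2].round(3),p[0][0,0],p[1],p[3].round(2).tolist())
print(manip.get_obs())
E
```

```text
pics
side [ 0.221 -0.672  0.715] 411.62716732513223 [0.03015606 0.         0.         0.         0.        ] [[0.93, 0.22, -0.29], [-0.36, 0.56, -0.75], [-0.0, 0.8, 0.6]]
top [0.463 0.091 1.223] 481.8825874214097 [-0.07227222  0.          0.          0.          0.        ] [[0.01, 1.0, -0.07], [-1.0, 0.01, -0.01], [-0.01, 0.07, 1.0]]
wrist [0.21  0.594 0.373] 330.1541776019187 [-0.06921185  0.          0.          0.          0.        ] [[0.45, -0.85, -0.28], [0.89, 0.43, 0.14], [-0.0, -0.32, 0.95]]
{'clock': 0.15, 'joint_pos': array([-1.1245931 ,  0.33271742, -0.0647331 ,  1.46072752,  0.02160218,
        1.34993574, -0.08843989]), 'joint_velocities': array([-0.00029289, -0.001682  ,  0.00061763, -0.00272837, -0.00028344,
       -0.00187418,  0.00099917]), 'tau': array([ 6.56793654e-04, -6.25828743e+01,  4.90755052e-02, -3.91851139e+01,
        1.62849115e-02,  7.59679824e-03,  4.18335873e-06]), 'position': array([0.28222581, 0.55728887, 0.19961458]), 'ee_rot': array([ 8.51974725e-01,  5.23582629e-01, -4.54771544e-04,  3.02552365e-04]), 'ft_force': array([ 0.42674843,  0.27604336, -0.18774192]), 'torque': array([ 0.01034245, -0.0040522 ,  0.02985123]), 'grip_width': 1.004178304023096}
```

View pics/top0.png

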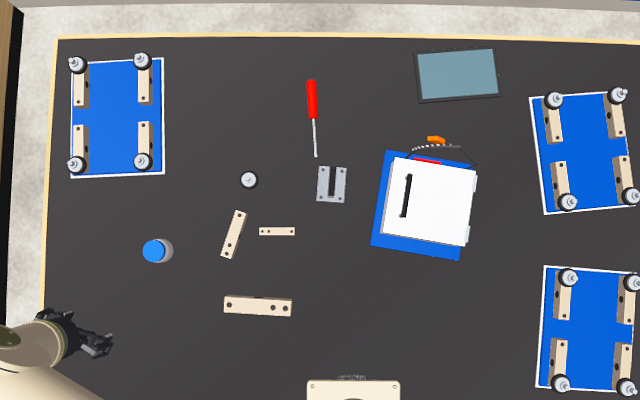

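View pics/side0.png

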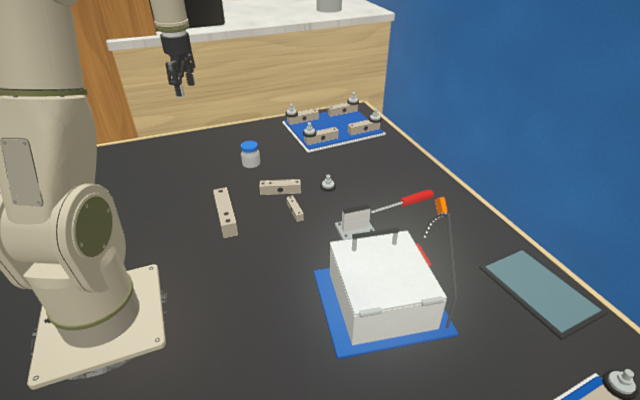

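Top view: three loose bars could be the wanted one: (233,234) ≈ 50 px, (277,231) short, (258,306) long. The middle size is (233,234). The rest is at (331,184), the box at (430,200), the handle at (406,195), the mark at (436,140) and the foot at (249,180).

```bash
python3 - <<'E'
from h import *
t=P('top');s=P('side')
im=cv2.imread('pics/top0.png');hsv=cv2.cvtColor(im,cv2.COLOR_BGR2HSV)
m=((hsv[...,2]>120)&(hsv[...,0]<25)).astype(np.uint8);m[:, :200]=0;m[:200]=0;m[330:]=0;m[:,305:]=0
for c in cv2.findContours(m,0,2)[0]:
    if cv2.contourArea(c)<100: continue
    r=cv2.minAreaRect(c);b=plane(t,cv2.boxPoints(r),.032)
    print('bar',r,b.mean(0).round(4),np.linalg.norm(b[0]-b[1]).round(4),np.linalg.norm(b[1]-b[2]).round(4))
    print(b[:,:2].round(4).tolist())
def om(f):
    i=cv2.imread(f);h=cv2.cvtColor(i,cv2.COLOR_BGR2HSV);m=((h[...,0]>5)&(h[...,0]<18)&(h[...,1]>200)&(h[...,2]>120)).astype(np.uint8)
    n,l,st,ce=cv2.connectedComponentsWithStats(m);print(f,[(st[k],ce[k].round(1)) for k in range(1,n) if st[k,4]>15])
om('pics/top0.png');om('pics/side0.png')
S=cv2.imread('pics/side0.png');T=im
a=cv2.resize(T[130:270,300:490],None,fx=4,fy=4,interpolation=2);cv2.imwrite('pics/ct.png',a)
a=cv2.resize(S[165:355,310:470],None,fx=4.2,fy=4.2,interpolation=2)[:,:];a=cv2.resize(S[170:320,310:470],None,fx=4,fy=4,interpolation=2);cv2.imwrite('pics/cs.png',a)
E
```

```text
bar ((257.18487548828125, 305.480712890625), (67.68958282470703, 17.47747802734375), 3.5035314559936523) [0.3021 0.2387 0.032 ] 0.0427 0.1668
[[0.2847, 0.3228], [0.3274, 0.3209], [0.3194, 0.1544], [0.2769, 0.1565]]
bar ((276.5, 231.0), (8.0, 35.0), 90.0) [0.4853 0.1934 0.032 ] 0.0867 0.0197
[[0.4948, 0.2368], [0.4956, 0.1502], [0.4759, 0.1499], [0.4751, 0.2365]]
bar ((232.7000274658203, 233.90000915527344), (12.016653060913086, 48.699073791503906), 18.434947967529297) [0.4773 0.3019 0.032 ] 0.1203 0.0301
[[0.4245, 0.3342], [0.5392, 0.2982], [0.53, 0.2695], [0.4154, 0.3057]]
pics/top0.png [(array([427, 136,  18,   8,  97], dtype=int32), array([435.9, 139.6]))]
pics/side0.png [(array([436, 198,  11,  15,  99], dtype=int32), array([440.4, 205.4]))]
```

View pics/ct.png

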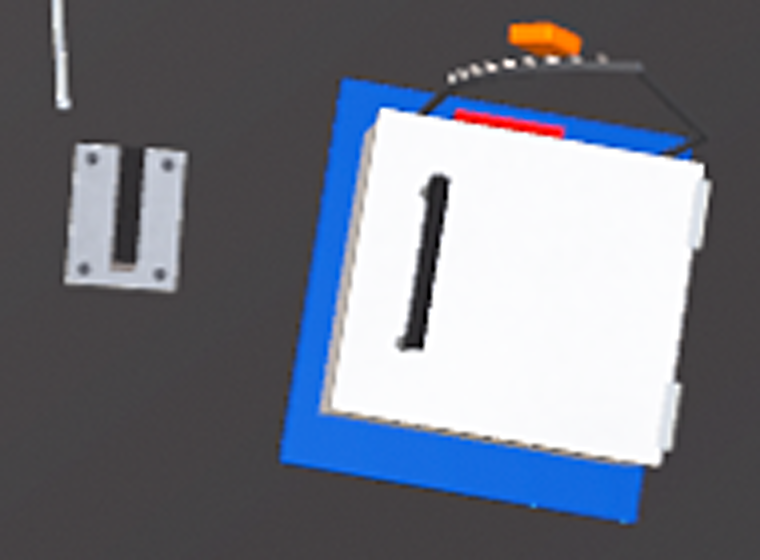

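View pics/cs.png

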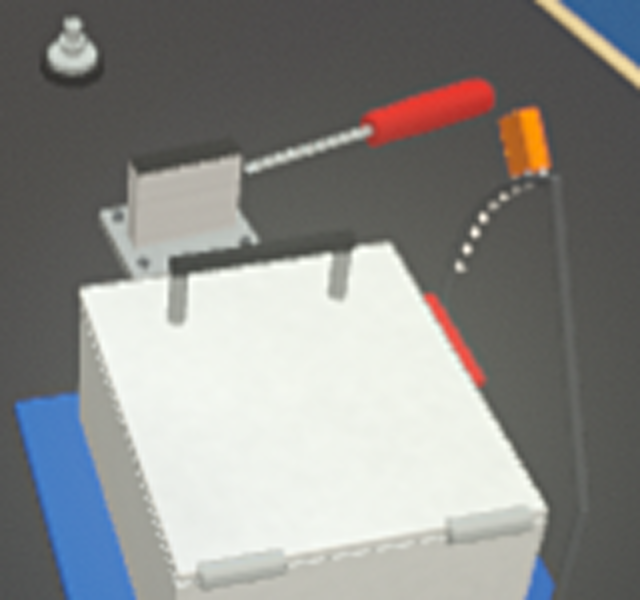

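```bash
cat > box.py <<'E'
from h import *
t=P('top');s=P('side')
c=lambda l:np.array(l,float)/4+[300,130]-.375
pl=plane(t,c([(342,78),(283,462),(635,522)]),.008); lid=plane(t,c([(383,108),(332,410),(660,466),(705,165)]),.104)
ha=plane(t,c([(437,176),(413,350)]),.145); hs=np.array([[310+175/4,170+264/4],[310+353/4,170+238/4]])-.375
rt=plane(t,c([(122,148),(145,148),(138,265),(112,265)]),.075)
bp=plane(t,c([(75,143),(187,152),(178,291),(65,284)]),.012)
mk=tri([t,s],[(435.9,139.6),(440.4,205.4)])
ux=lid[0]+lid[3]-lid[1]-lid[2];uy=lid[0]+lid[1]-lid[2]-lid[3]
E
python3 - <<'E'
from box import *
n=np.linalg.norm; an=lambda v:np.arctan2(v[1],v[0]).round(3)
print('plate',n(pl[0]-pl[1]),n(pl[1]-pl[2]),an(pl[0]-pl[1]),an(pl[1]-pl[2]),(pl[0]+pl[2])/2)
print('lid',[n(lid[i]-lid[i-1]).round(4) for i in range(4)],lid.round(4).tolist(),an(ux),an(uy))
print('handle',ha.round(4).tolist(),n(ha[0]-ha[1]),an(ha[0]-ha[1]),ha.mean(0))
print('handle side',plane(s,hs,.145).round(4).tolist())
print('rest',rt.mean(0),[n(rt[i]-rt[i-1]).round(4) for i in range(4)],an(rt[0]+rt[1]-rt[2]-rt[3]))
print('base',bp.mean(0),[n(bp[i]-bp[i-1]).round(4) for i in range(4)],an(bp[0]+bp[1]-bp[2]-bp[3]))
x=np.array([np.cos(an(ux)),np.sin(an(ux)),0]);y=np.array([-x[1],x[0],0])
h=np.r_[ha.mean(0)[:2],.142]-.160*y;h[2]=.1
print('hinge',h,'from plate', (pl[0]+pl[2])/2-h)
d=mk-h;print('mark',mk,d@x,d@y,d[2],n([d@y,d[2]]),np.arctan2(d[2],d@y))
E
```

```text
plate 0.24746962417071117 0.22553574203239563 -0.153 1.409 [ 0.55638191 -0.17140106  0.008     ]
lid [np.float64(0.1931), np.float64(0.1799), np.float64(0.1941), np.float64(0.1792)] [[0.6608, -0.0896, 0.104], [0.4835, -0.0593, 0.104], [0.4522, -0.2508, 0.104], [0.629, -0.2801, 0.104]] -0.167 1.407
handle [[0.6151, -0.1134, 0.145], [0.5166, -0.0993, 0.145]] 0.0994178049843504 -0.142 [ 0.5658497  -0.10635083  0.145     ]
handle side [[0.5189, -0.1048, 0.145], [0.6146, -0.1206, 0.145]]
rest [0.60492378 0.0583089  0.075     ] [np.float64(0.0709), np.float64(0.0138), np.float64(0.0707), np.float64(0.0155)] -0.066
base [0.60571992 0.05839155 0.012     ] [np.float64(0.0899), np.float64(0.0712), np.float64(0.0886), np.float64(0.0714)] -0.061
hinge [ 0.53925373 -0.2641249   0.1       ] from plate [ 0.01712818  0.09272383 -0.092     ]
mark [ 0.67873297 -0.1583052   0.21675691] 0.11994892693330472 0.12753242823472014 0.11675691474391173 0.1729066146564703 0.7413171035688322
```

```bash
cat > go.py <<'E'
# usage: go(xyz, tool-x yaw, tilt deg about tool x) -> row
from h import *
def go(X,yaw,z=None,tilt=0):
    o=manip.get_obs();p=o['position'];r=R.from_quat(o['ee_rot'])
    t=R.from_matrix(np.array([[np.cos(yaw),np.sin(yaw),0],[np.sin(yaw),-np.cos(yaw),0],[0,0,-1]]).T)*R.from_euler('x',tilt,degrees=True)
    return np.degrees((r.inv()*t).as_rotvec()).round(2),r.inv().apply(np.array(X)-p).round(4),p.round(4),np.round(o['ft_force'],1)
E
python3 -c "
from go import *
print(go([.4773,.3019,.14],1.267))"
```

```text
(array([-0.  ,  0.06, -9.45]), array([-0.1397,  0.2894,  0.0598]), array([0.2822, 0.5573, 0.1996]), array([ 0.4,  0.3, -0.2]))
```

>>> move_arm --pt "0 0 -1 -0.01 0.02 0.004 0.06" --pt "0 0 -2.4 -0.03 0.065 0.014 0.06" --pt "0 0 -3.6 -0.05 0.105 0.022 0.06" --pt "0 0 -4.8 -0.07 0.145 0.03 0.06" --pt "0 0 -6 -0.09 0.185 0.038 0.06" --pt "0 0 -7.2 -0.11 0.227 0.047 0.06" --pt "0 0 -8.4 -0.125 0.262 0.055 0.06" --pt "0 0 -9.4 -0.137 0.283 0.059 0.06" --pt "0 0 -9.4 -0.14 0.289 0.06 0.06" --pt "0 0 -9.4 -0.14 0.289 0.06 0.06"

```text
clock: 1.15
position: [0.4771, 0.3016, 0.14]
ee_rot: [0.807, 0.591, -0.0, -0.0]
ft_force: [-1.4, 1.7, -0.4]
grip_width: 0.704
```

```bash
python3 - <<'E'
from go import *
p,im=snap('wrist','w1.png')
print(go([.4773,.3019,.006],1.267),proj(p,[[.4773,.3019,.032],[.4773+.0573,.3019-.018,.032],[.4773-.0573,.3019+.018,.032]]))
E
```

```text
(array([-0.03, -0.02, -0.05]), array([-0.0009,  0.0012,  0.1343]), array([0.4764, 0.303 , 0.1403]), array([-0.1,  0.2,  0.4])) [[313.13291791 184.94748622]
 [313.30138086 246.03079315]
 [312.93887769 115.68790036]]
```

View pics/w1.png

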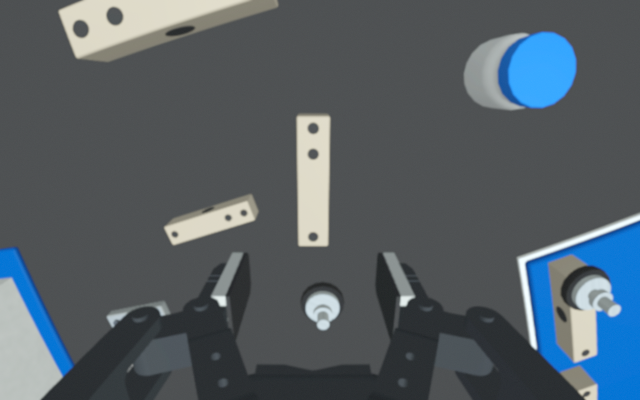

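Wrist view: the bar spans columns 297–331 and rows 114–246, against a predicted centre of (313,185) with ends at rows 115.7 and 246. The estimate holds, so I'm descending and gripping.

>>> move_arm --pt "0 0 0 0 0 0.02 0.06" --pt "0 0 0 0 0 0.06 0.06" --pt "0 0 0 0 0 0.1 0.06" --pt "0 0 0 0 0 0.125 0.06" --pt "0 0 0 0 0 0.134 0.06" --pt "0 0 0 0 0 0.134 0.05" --pt "0 0 0 0 0 0.134 0.02" --pt "0 0 0 0 0 0.134 0.02" --pt "0 0 0 0 0 0.134 0.02" --pt "0 0 0 0 0 0.134 0.02" --grip_force 50

```text
clock: 2.2
position: [0.4774, 0.3025, 0.0071]
ee_rot: [0.806, 0.592, 0.001, -0.0]
ft_force: [-0.1, -0.4, -0.0]
grip_width: 0.231
```

```bash
python3 -c "
from go import *
print(go([.605,.0583,.20],1.508),go([.4773,.3019,.2],1.267),manip.get_obs()['grip_width'])"
```

```text
(array([  0.05,  -0.07, -13.87]), array([-0.1944,  0.1952, -0.193 ]), array([0.4774, 0.3025, 0.0071]), array([-0.1, -0.4, -0. ])) (array([ 0.04, -0.07, -0.06]), array([-0.0003,  0.0002, -0.1929]), array([0.4774, 0.3025, 0.0071]), array([-0.1, -0.4, -0. ])) 0.23126655636437407
```

```bash
python3 -c "
from go import *
snap('wrist','w2.png')"
```

```text
(no output)
```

View pics/w2.png

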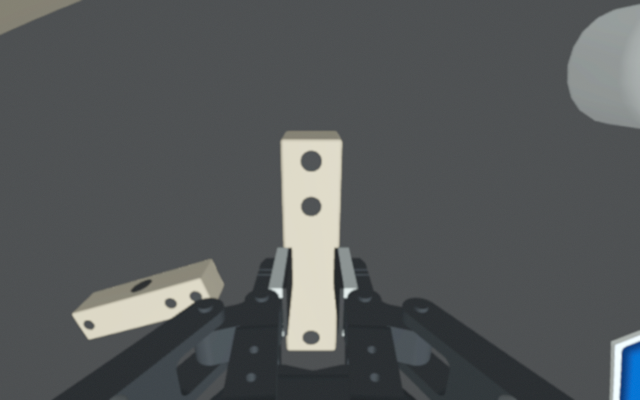

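>>> move_arm --pt "0 0 0 0 0 0 0" --pt "0 0 0 0 0 0 0" --pt "0 0 0 0 0 0 0" --grip_force 60

```text
clock: 2.55
position: [0.4769, 0.3021, 0.0062]
ee_rot: [0.806, 0.592, -0.0, -0.0]
ft_force: [0.8, 0.2, -0.4]
grip_width: -0.001
```

```bash
python3 -c "
from go import *
a=snap('wrist','w3.png')[1];b=snap('side','s3.png')[1]
c=cv2.resize(b[140:260,200:360],(533,400));cv2.imwrite('pics/c3.png',cv2.resize(np.hstack([cv2.resize(a,(640,400))[:,140:],c]),None,fx=.77,fy=.77))"
```

```text
(no output)
```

View pics/c3.png

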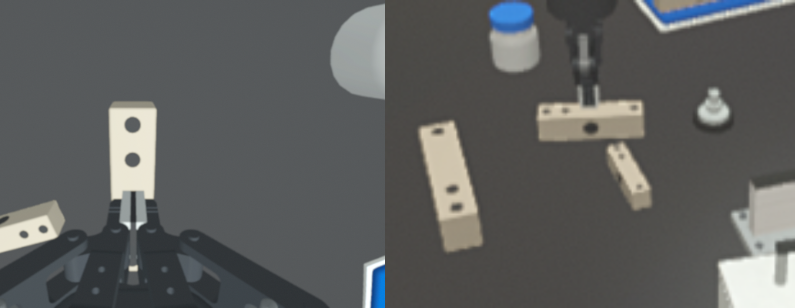

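```bash
python3 -c "
from go import *
o=manip.get_obs();t=o['position'];z=R.from_quat(o['ee_rot']).apply([0,0,1])
for n in('wrist','side','top'): print(n,proj(P(n),[t,t-z*.019,t-z*.03,t-z*.06]).round(1).tolist())
print(tri([P('wrist'),P('side')],[(313,249),(279,181)]),t,P('wrist')[2])
"
```

```text
wrist [[312.9, 236.7], [313.0, 252.2], [313.0, 262.7], [313.1, 299.4]]
side [[279.9, 188.8], [279.5, 183.5], [279.3, 180.4], [278.6, 171.8]]
top [[234.4, 234.1], [233.1, 234.0], [232.3, 234.0], [230.1, 233.8]]
[0.47439191 0.30377621 0.03217875] [0.47695463 0.3021399  0.0062047 ] [0.39947895 0.32628395 0.17979293]
```

>>> move_arm --pt "0 0 0 0 0 -0.01 0.005" --pt "0 0 0 0 0 -0.03 0.005" --pt "0 0 0 0 0 -0.05 0.005" --pt "0 0 0 0 0 -0.05 0.0" --pt "0 0 0 0 0 -0.05 0.0"

```text
clock: 3.15
position: [0.4772, 0.3024, 0.0568]
ee_rot: [0.806, 0.592, 0.001, -0.0]
ft_force: [-0.6, -1.4, 0.2]
grip_width: -0.002
```

```bash
python3 -c "
from go import *
o=manip.get_obs();t=o['position'];z=R.from_quat(o['ee_rot']).apply([0,0,1]);print(t,o['grip_width'],o['ft_force'])
out=[]
for n in('wrist','side'):
  p,a=snap(n,n+'4.png');q=proj(p,[t,t-z*.019]);print(n,q.round(1).tolist())
  u,v=q[0].astype(int);k=60 if n=='wrist' else 40
  out.append(cv2.resize(a[v-k:v+k,u-k:u+k],(390,390),interpolation=0))
cv2.imwrite('pics/c4.png',np.hstack(out))"
```

```text
[0.4772025  0.30235904 0.05684165] -0.0015489995504159267 [-0.64021497 -1.4402407   0.16179545]
wrist [[312.9, 236.7], [312.9, 252.2]]
side [[278.9, 174.5], [278.5, 169.0]]
```

View pics/c4.png

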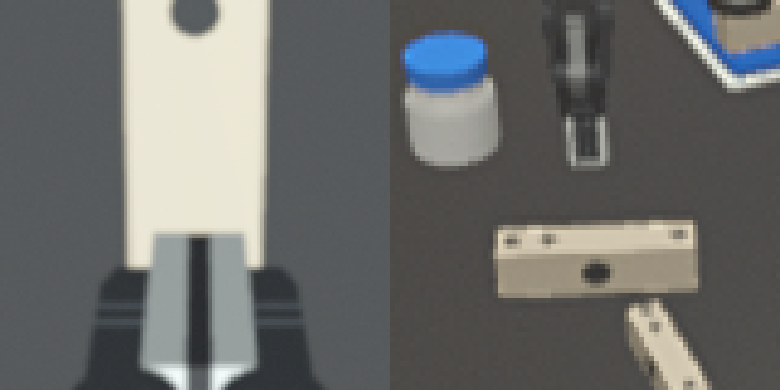

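```bash
python3 -c "
from go import *
o=manip.get_obs();t=o['position'];r=R.from_quat(o['ee_rot'])
for d in (0,.01,.02,.023,.026,.03):
  X=[t+r.apply([0,e,-d]) for e in(-.011,.011)]
  print(d,proj(P('wrist'),X)[:,1].round(1),proj(P('side'),X).round(1).tolist())
print(r.apply([0,1,0]),go([.4773,.3019,.08],1.267))
"
```

```text
0 [219.  253.7] [[274.9, 175.1], [282.5, 174.8]]
0.01 [226.  262.2] [[274.7, 172.2], [282.3, 171.9]]
0.02 [233.8 271.5] [[274.5, 169.3], [282.2, 169.0]]
0.023 [236.3 274.5] [[274.4, 168.4], [282.1, 168.1]]
0.026 [238.9 277.6] [[274.3, 167.5], [282.0, 167.2]]
0.03 [242.4 281.9] [[274.2, 166.3], [282.0, 166.1]]
[ 9.53926458e-01 -3.00039881e-01 -6.18399047e-04] (array([-0.04,  0.04, -0.05]), array([ 0.0003,  0.0007, -0.0243]), array([0.4765, 0.3019, 0.0557]), array([-0. , -0.2, -0.1]))
```

The fingertips really sit about 25 mm behind the reported TCP along the tool axis: side tip row is 167.8 against a predicted 174.5, and the wrist view agrees in sense. So the jaws closed above the bar. I'm going lower, with fingers open and watching the force.

>>> move_arm --pt "0 0 0 0 0 0 0.06" --pt "0 0 0 0 0 0 0.06" --pt "0 0 0 0 0 0 0.06" --pt "0 0 0 0 0 0.02 0.06" --pt "0 0 0 0 0 0.045 0.06" --pt "0 0 0 0 0 0.06 0.06" --pt "0 0 0 0 0 0.07 0.06" --pt "0 0 0 0 0 0.073 0.06" --pt "0 0 0 0 0 0.073 0.06" --grip_force 50

```text
clock: 4.15
position: [0.4771, 0.3022, -0.0167]
ee_rot: [0.806, 0.592, 0.0, -0.0]
ft_force: [0.5, 0.1, 0.6]
grip_width: 0.704
```

>>> move_arm --pt "0 0 0 0 0 0 0.03" --pt "0 0 0 0 0 0 0.01" --pt "0 0 0 0 0 0 0.01" --pt "0 0 0 0 0 0 0.01" --pt "0 0 0 0 0 0 0.01" --grip_force 50

```text
clock: 4.65
position: [0.4775, 0.3026, -0.0158]
ee_rot: [0.806, 0.592, 0.001, -0.0]
ft_force: [-0.8, -0.3, 6.5]
grip_width: 0.316
```

>>> move_arm --pt "0 0 0 0 0 -0.01 0.01" --pt "0 0 0 0 0 -0.04 0.01" --pt "0 0 0 0 0 -0.08 0.01" --pt "0 0 -1 -0.01 0.01 -0.12 0.01" --pt "0 0 -4 -0.04 0.04 -0.15 0.01" --pt "0 0 -7 -0.07 0.07 -0.166 0.01" --pt "0 0 -10 -0.1 0.1 -0.166 0.01" --pt "0 0 -13 -0.13 0.13 -0.166 0.01" --pt "0 0 -13.8 -0.16 0.16 -0.166 0.01" --pt "0 0 -13.8 -0.185 0.185 -0.166 0.01"

```text
clock: 5.65
position: [0.5983, 0.0674, 0.1495]
ee_rot: [0.73, 0.684, -0.0, 0.0]
ft_force: [0.7, -0.0, -2.6]
grip_width: 0.312
```

```bash
python3 -c "
from go import *
print(go([.605,.0583,.13],1.508),manip.get_obs()['grip_width'])"
```

```text
(array([-0.01,  0.03, -0.11]), array([-0.0086,  0.0073,  0.0195]), array([0.5983, 0.0674, 0.1495]), array([ 0.7, -0. , -2.6])) 0.3120756715775185
```

>>> move_arm --pt "0 0 0 -0.006 0.005 0.01 0.01" --pt "0 0 0 -0.0086 0.0073 0.0195 0.01" --pt "0 0 0 -0.0086 0.0073 0.0195 0.01" --pt "0 0 0 -0.0086 0.0073 0.0195 0.01"

```text
clock: 6.05
position: [0.6038, 0.0628, 0.1294]
ee_rot: [0.729, 0.685, -0.0, -0.001]
ft_force: [-0.1, -0.2, -3.5]
grip_width: 0.315
```

```bash
python3 -c "
from go import *
o=manip.get_obs();print(o['position'],o['ee_rot'])
a=snap('wrist','w5.png')[1];b=snap('side','s5.png')[1];t=snap('top','t5.png')[1]
k=lambda i:cv2.resize(i,(400,400),interpolation=2)
cv2.imwrite('pics/c5.png',np.hstack([k(a[120:400,180:460]),k(b[130:270,290:430])]))"
```

```text
[0.60384988 0.06284908 0.12938243] [ 7.28599906e-01  6.84939183e-01 -2.39997941e-04 -6.60049876e-04]
```

View pics/c5.png

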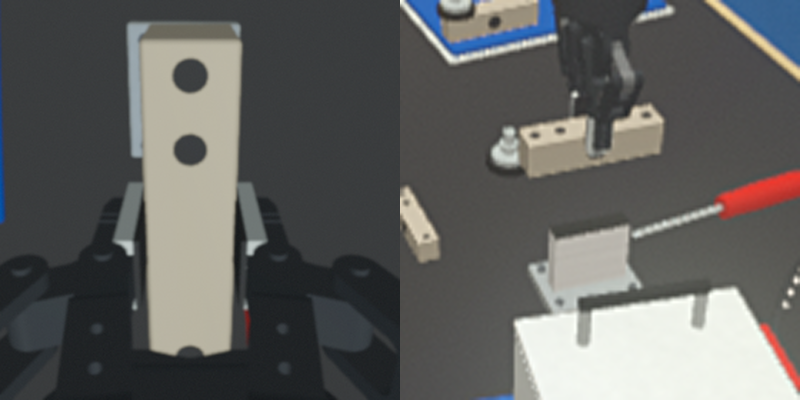

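```bash
python3 -c "
from go import *
o=manip.get_obs();t=o['position'];r=R.from_quat(o['ee_rot'])
for e in(0.,): print([proj(P('wrist'),t+r.apply([x,-.06,-.048])).round(1).tolist() for x in(-.014,0,.014)])
print(proj(P('wrist'),[[.605,.0583,.075],[.56,.0262,.012],[.56,.0962,.012]]))
print(go([.605,.0583,.13],1.508),go([.605,.0583,.061],1.508))"
```

```text
[[[276.4, 147.1]], [[313.0, 147.0]], [[349.7, 147.0]]]
[[307.23907213 205.61967675]
 [268.36079625 135.47199856]
 [348.0071256  130.37734947]]
(array([ 0.03, -0.04,  0.04]), array([-0.0041,  0.0007,  0.0002]), array([0.6045, 0.0624, 0.1302]), array([-0. , -0.4, -3.7])) (array([ 0.03, -0.04,  0.04]), array([-0.0041,  0.0007,  0.0692]), array([0.6045, 0.0624, 0.1302]), array([-0. , -0.4, -3.7]))
```

>>> move_arm --pt "0 0 0 -0.004 0.0007 0.0 0.01" --pt "0 0 0 -0.0041 0.0007 0.02 0.01" --pt "0 0 0 -0.0041 0.0007 0.045 0.01" --pt "0 0 0 -0.0041 0.0007 0.06 0.01" --pt "0 0 0 -0.0041 0.0007 0.066 0.01" --pt "0 0 0 -0.0041 0.0007 0.068 0.01" --pt "0 0 0 -0.0041 0.0007 0.068 0.01"

```text
clock: 6.9
position: [0.6056, 0.057, 0.0624]
ee_rot: [0.729, 0.684, 0.0, 0.0]
ft_force: [-0.6, -0.6, -3.2]
grip_width: 0.315
```

```bash
python3 -c "
from go import *
for i in range(3): cams.camera('side');print(go([.605,.0583,.061],1.508))"
```

```text
(array([ 0.08, -0.02, -0.07]), array([ 0.0012, -0.0008,  0.0017]), array([0.6057, 0.057 , 0.0627]), array([ 0.3,  0. , -2.9]))
(array([ 0.09, -0.03, -0.06]), array([ 0.0012, -0.0009,  0.0017]), array([0.6058, 0.057 , 0.0627]), array([ 0.9,  0.3, -2.5]))
(array([ 0.09, -0.03, -0.06]), array([ 0.0012, -0.0008,  0.0017]), array([0.6057, 0.0571, 0.0627]), array([ 0. ,  0.3, -3.3]))
```

Not yet in contact (still carrying 3 N). Small correction and lowering.

>>> move_arm --pt "0 0 0 0.001 -0.0008 0.001 0.01" --pt "0 0 0 0.001 -0.0008 0.0025 0.01" --pt "0 0 0 0.001 -0.0008 0.0035 0.01" --pt "0 0 0 0.001 -0.0008 0.0035 0.01"

```text
clock: 7.45
position: [0.6045, 0.0583, 0.0592]
ee_rot: [0.729, 0.684, 0.0, -0.0]
ft_force: [-4.5, 0.8, 6.7]
grip_width: 0.316
```

>>> move_arm --pt "0 0 0 0 0 -0.0005 0.027" --pt "0 0 0 0 0 -0.0005 0.03" --pt "0 0 0 0 0 -0.0005 0.034" --pt "0 0 0 0 0 -0.0005 0.04" --pt "0 0 0 0 0 -0.0005 0.048" --pt "0 0 0 0 0 -0.0005 0.05" --pt "0 0 0 0 0 -0.01 0.05" --pt "0 0 0 0 0 -0.03 0.05" --pt "0 0 0 0 0 -0.06 0.05" --pt "0 0 0 0 0 -0.1 0.05" --grip_force 30

```text
clock: 8.45
position: [0.6034, 0.0578, 0.1586]
ee_rot: [0.729, 0.684, -0.001, -0.001]
ft_force: [0.6, 0.8, 0.0]
grip_width: 0.584
```

```bash
python3 -c "
from go import *
t,s=P('top'),P('side')
a=snap('wrist','w6.png')[1];p=P('wrist')
m=cv2.cvtColor(a,cv2.COLOR_BGR2HSV);m=((m[...,2]>120)&(m[...,0]<28)&(m[...,1]>20)).astype(np.uint8)
for c in cv2.findContours(m,0,2)[0]:
  if cv2.contourArea(c)>1500:
    r=cv2.minAreaRect(c);b=plane(p,cv2.boxPoints(r),.107);print(r,b.mean(0),np.linalg.norm(b[0]-b[1]),np.linalg.norm(b[1]-b[2]),np.arctan2(*(b[0]-b[1])[[1,0]]),np.arctan2(*(b[1]-b[2])[[1,0]]))
X=np.array([.605,.0583,.107]);x=np.array([np.cos(-.063),np.sin(-.063),0]);y=np.array([-x[1],x[0],0])
print(proj(p,[X+i*.06*x+j*.014*y for i in(1,-1) for j in(1,-1)]).round(1))
b=snap('side','s6.png')[1]
k=lambda i:cv2.resize(i,(400,400),interpolation=2)
cv2.imwrite('pics/c6.png',np.hstack([k(a[0:400,120:520]),k(b[130:270,290:430])]))"
```

```text
((313.5, 202.5), (157.0, 41.0), 90.0) [0.61271298 0.05848646 0.107     ] 0.028494155914586875 0.12629406997251905 -1.6360587008509384 3.0976971658434986
((459.50457763671875, 38.09502410888672), (26.018138885498047, 100.12464141845703), 87.27368927001953) [0.49913139 0.16262333 0.107     ] 0.06716701066741868 0.016479942668336686 -1.5581929159022716 -3.0078508087542724
[[330.1 269.5]
 [295.4 269.6]
 [332.7 117.3]
 [292.2 117.4]]
```

View pics/c6.png

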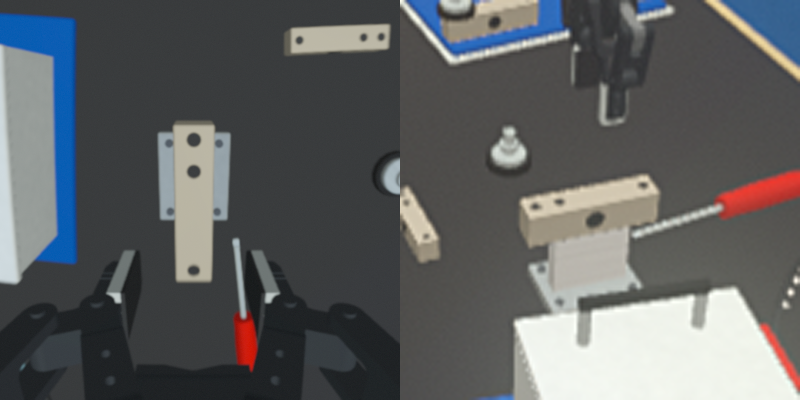

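```bash
python3 -c "
from go import *
a=snap('wrist','w7.png')[1];p=P('wrist')
m=cv2.cvtColor(a,cv2.COLOR_BGR2HSV);m=((m[...,2]>165)&(m[...,0]<28)&(m[...,1]>20)).astype(np.uint8)
for c in cv2.findContours(m,0,2)[0]:
  if cv2.contourArea(c)>3500:
    r=cv2.minAreaRect(c);b=plane(p,cv2.boxPoints(r),.107);print(r,b.mean(0),np.linalg.norm(b[0]-b[1]),np.linalg.norm(b[1]-b[2]),b.round(3).tolist())
print(go([.5657,-.1065,.18],1.411))"
```

```text
((312.5, 193.0), (150.0, 37.0), 90.0) [0.60182427 0.05830623 0.107     ] 0.025034341428209185 0.11546971612098268 [[0.543, 0.05, 0.107], [0.545, 0.075, 0.107], [0.66, 0.069, 0.107], [0.658, 0.04, 0.107]]
(array([ 0.33, -0.11,  5.48]), array([-0.1669, -0.0298, -0.0185]), array([0.6063, 0.0581, 0.162 ]), array([-0.2,  0.2, -0.4]))
```

>>> move_arm --pt "0 0 1 -0.01 -0.002 -0.01 0.05" --pt "0 0 2 -0.04 -0.007 -0.018 0.05" --pt "0 0 3.5 -0.08 -0.014 -0.0185 0.05" --pt "0 0 5 -0.12 -0.021 -0.0185 0.05" --pt "0 0 5.5 -0.15 -0.027 -0.0185 0.05" --pt "0 0 5.5 -0.166 -0.0298 -0.0185 0.05" --pt "0 0 5.5 -0.1669 -0.0298 -0.0185 0.05" --pt "0 0 5.5 -0.1669 -0.0298 -0.0185 0.05" --pt "0 0 5.5 -0.1669 -0.0298 -0.0185 0.05"

```text
clock: 9.5
position: [0.5644, -0.1045, 0.1765]
ee_rot: [0.76, 0.649, 0.0, -0.0]
ft_force: [0.6, 0.5, -0.2]
grip_width: 0.586
```

```bash
python3 -c "
from go import *
cams.camera('top')
print(go([.5657,-.1065,.102],1.411))
p,a=snap('wrist','w8.png')
x=np.array([np.cos(-.16),np.sin(-.16),0]);c=np.array([.5657,-.1065,.142])
print(proj(p,[c,c+.05*x,c-.05*x]).round(1))
m=(a.max(2)<60).astype(np.uint8)
cv2.imwrite('pics/c8.png',a[:,100:540])"
```

```text
(array([-0.02, -0.03,  0.15]), array([-0.0017,  0.0016,  0.0745]), array([ 0.5644, -0.1046,  0.1765]), array([0.6, 0.3, 0.4]))
[[310.4 217.2]
 [310.4 281.1]
 [310.4 143.4]]
```

View pics/c8.png

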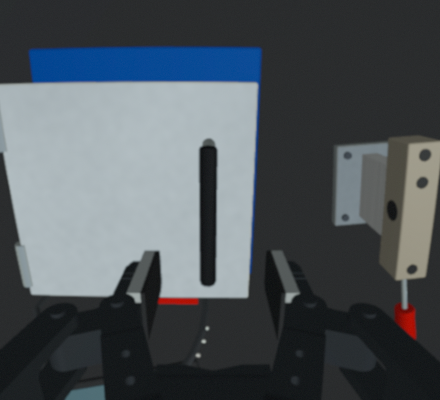

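Wrist view: handle at column 308, rows 146–285 (predicted 310, 143–281); rest with the bar lying on it at right, all as expected. Descending and gripping the handle.

>>> move_arm --pt "0 0 0 -0.0025 0.003 0.01 0.05" --pt "0 0 0 -0.0025 0.003 0.035 0.05" --pt "0 0 0 -0.0025 0.003 0.06 0.05" --pt "0 0 0 -0.0025 0.003 0.074 0.05" --pt "0 0 0 -0.0025 0.003 0.0745 0.03" --pt "0 0 0 -0.0025 0.003 0.0745 0.01" --pt "0 0 0 -0.0025 0.003 0.0745 0.0" --pt "0 0 0 -0.0025 0.003 0.0745 0.0" --pt "0 0 0 -0.0025 0.003 0.0745 0.0" --pt "0 0 0 -0.0025 0.003 0.0745 0.0" --grip_force 60

```text
clock: 10.6
position: [0.5674, -0.1086, 0.1032]
ee_rot: [0.761, 0.649, 0.001, 0.0]
ft_force: [-0.6, 5.1, 4.4]
grip_width: 0.109
```

```bash
python3 -c "
from go import *
print(go([.5657,-.1065,.102],1.411),manip.get_obs())"
```

```text
(array([ 0.1 , -0.08,  0.05]), array([ 0.0018, -0.002 ,  0.0012]), array([ 0.5674, -0.1086,  0.1032]), array([-0.6,  5.1,  4.4])) {'clock': 10.6, 'joint_pos': array([-0.1642592 ,  0.30482585,  0.32783957,  1.72855362, -0.10891238,
        1.12402935,  1.60829938]), 'joint_velocities': array([ 2.60611815e-03, -4.02941810e-06,  8.57518658e-05,  1.83131130e-03,
       -6.35681045e-04, -1.06835352e-03, -1.13355698e-03]), 'tau': array([ 3.07703622e+00, -5.24622595e+01,  7.49905229e+00, -3.45816636e+01,
        1.59767333e+00, -2.89263083e-01,  3.84996319e-02]), 'position': array([ 0.56742099, -0.10859096,  0.10323223]), 'ee_rot': array([7.61024539e-01, 6.48722083e-01, 1.12166155e-03, 2.27552069e-04]), 'ft_force': array([-0.59025158,  5.08105369,  4.39021423]), 'torque': array([ 1.11469628, -0.03712344, -0.00487432]), 'grip_width': 0.10862714223122819}
```

>>> move_arm --pt "0 1.5 0 -0.0002 0 -0.0042 0" --pt "0 3 0 -0.0004 0 -0.0084 0" --pt "0 6 0 -0.0012 0 -0.0167 0" --pt "0 9 0 -0.0024 0 -0.025 0" --pt "0 12 0 -0.0041 0 -0.0332 0" --pt "0 15 0 -0.0062 0 -0.0413 0" --pt "0 15 0 -0.0062 0 -0.0413 0"

```text
clock: 11.3
position: [0.5663, -0.115, 0.1454]
ee_rot: [0.755, 0.642, 0.102, -0.086]
ft_force: [3.2, 9.1, 0.2]
grip_width: 0.111
```

```bash
cat > ang.py <<'E'
from box import *
# red pointer & lid angle; hinge frame
yaw=-.16;bx=np.array([np.cos(yaw),np.sin(yaw),0]);by=np.array([-bx[1],bx[0],0]);H=np.array([.5393,-.2648,.1])
def state():
    o=manip.get_obs();r=R.from_quat(o['ee_rot']);t=o['position']
    z=r.apply([0,0,1]);tilt=np.arctan2(z@by,-z[2])
    out=[]
    for d in(.02,.025,.03,.04):  # candidate: handle centre lies d behind reported TCP
        v=t-z*d-H;out.append((np.arctan2(v[2],v@by)-np.arctan2(.042,.16),np.hypot(v[2],v@by)))
    print('tcp',t.round(4),'tilt',tilt.round(4),'R should .1654:',np.round(out,4).tolist(),'F',o['ft_force'].round(1),'g',o['grip_width'].round(3))
E
python3 -c "
from ang import *
cams.camera('top');state();print(manip.get_obs()['joint_pos'].round(2))"
```

```text
Traceback (most recent call last):
  File "ang.py", line 10, in state
    print('tcp',t.round(4),'tilt',tilt.round(4),'R should .1654:',np.round(out,4).tolist(),'F',o['ft_force'].round(1),'g',o['grip_width'].round(3))
                                                                                                                          ^^^^^^^^^^^^^^^^^^^^^
AttributeError: 'float' object has no attribute 'round'
```

```bash
sed -i "s/o\['grip_width'\].round(3)/round(o['grip_width'],3)/" ang.py; cat >> ang.py <<'E'
def blobs(n,f):
    p,i=snap(n,f);h=cv2.cvtColor(i,cv2.COLOR_BGR2HSV);S,V=h[...,1],h[...,2];hu=h[...,0]
    res={}
    for k,m in(('red',((hu<5)|(hu>174))&(S>180)&(V>90)),('org',(hu>5)&(hu<18)&(S>190)&(V>110))):
        k_,l,st,ce=cv2.connectedComponentsWithStats(m.astype(np.uint8))
        res[k]=[(st[j].tolist(),ce[j].round(1).tolist()) for j in range(1,k_) if st[j,4]>12]
    print(n,res);return p,i,res
E
python3 -c "
from ang import *
state();print(manip.get_obs()['joint_pos'].round(2))
for n in('top','side','wrist'): blobs(n,n+'9.png')
h=np.array([118,0,0])
"
```

```text
tcp [ 0.5663 -0.1148  0.1448] tilt 0.2661 R should .1654: [[0.1542, 0.1605], [0.1849, 0.1613], [0.2152, 0.1623], [0.2747, 0.1646]] F [ 3.   7.1 -0.5] g 0.106
[ 0.02  0.3   0.32  1.66 -0.38  1.26  1.88]
top {'red': [([306, 80, 12, 39, 362], [311.6, 98.6]), ([419, 155, 25, 8, 66], [430.0, 158.2])], 'org': [([427, 136, 18, 8, 111], [435.6, 139.4])]}
side {'red': [([404, 191, 29, 12, 189], [418.6, 196.5])], 'org': [([436, 197, 11, 16, 120], [440.8, 204.9])]}
wrist {'red': [([463, 291, 18, 50, 757], [471.7, 314.9]), ([294, 358, 5, 7, 30], [295.8, 361.1])], 'org': []}
```

```bash
sed -i 's/S>180)&(V>90/S>130)\&(V>40/' ang.py; python3 -c "
from ang import *
for n in('top','side'):
  for f in (n+'0.png',n+'9.png'):
    h=cv2.cvtColor(cv2.imread('pics/'+f),cv2.COLOR_BGR2HSV);m=(((h[...,0]<5)|(h[...,0]>174))&(h[...,1]>130)&(h[...,2]>40)).astype(np.uint8)
    k,l,st,ce=cv2.connectedComponentsWithStats(m);print(f,[(st[j].tolist(),ce[j].round(1).tolist()) for j in range(1,k) if st[j,4]>12])
a=tri([t,s],[(427,160),(424,255)]);print(a,(a-H)@bx,(a-H)@by)
for th in(0,.1,.2,.27):
  q=[H+.094*bx+ l*(np.cos(th)*by+np.sin(th)*np.array([0,0,1])) for l in (.06,.1,.12,.15)]
  hd=H+(.16*np.cos(th)-.042*np.sin(th))*by+np.array([0,0,.16*np.sin(th)+.042*np.cos(th)])
  print(th,'top',proj(t,q).round(0).tolist(),'side',proj(s,q).round(0).tolist(),hd.round(3))
"
```

```text
top0.png [([306, 79, 12, 41, 401], [311.7, 98.7]), ([414, 158, 26, 6, 56], [426.4, 160.7])]
top9.png [([306, 79, 12, 41, 401], [311.7, 98.7]), ([419, 154, 25, 9, 72], [429.7, 158.1])]
side0.png [([400, 190, 34, 17, 287], [417.0, 197.3]), ([416, 244, 15, 22, 61], [423.4, 254.4])]
side9.png [([402, 190, 31, 17, 278], [417.3, 197.3]), ([420, 232, 14, 28, 77], [426.5, 245.6])]
[ 0.65584178 -0.1665122   0.09644133] 0.09939418586641405 0.11559962021463639
0 top [[450.0, 166.0], [434.0, 163.0], [425.0, 161.0], [413.0, 159.0]] side [[433.0, 273.0], [424.0, 259.0], [420.0, 253.0], [415.0, 243.0]] [ 0.565 -0.107  0.142]
0.1 top [[451.0, 165.0], [435.0, 162.0], [427.0, 160.0], [414.0, 158.0]] side [[433.0, 271.0], [425.0, 256.0], [421.0, 249.0], [416.0, 238.0]] [ 0.564 -0.112  0.158]
0.2 top [[452.0, 165.0], [437.0, 161.0], [429.0, 160.0], [417.0, 157.0]] side [[434.0, 270.0], [426.0, 253.0], [423.0, 245.0], [417.0, 234.0]] [ 0.563 -0.118  0.173]
0.27 top [[453.0, 165.0], [438.0, 161.0], [430.0, 159.0], [419.0, 157.0]] side [[434.0, 269.0], [427.0, 251.0], [424.0, 243.0], [418.0, 231.0]] [ 0.562 -0.124  0.183]
```

>>> move_arm --pt "0 1.5 0 -0.0002 0 -0.0042 0" --pt "0 4 0 -0.0006 0 -0.0112 0" --pt "0 6 0 -0.0012 0 -0.0167 0" --pt "0 8 0 -0.002 0 -0.0223 0" --pt "0 12 0 -0.0041 0 -0.0332 0" --pt "0 16 0 -0.007 0 -0.044 0" --pt "0 19 0 -0.0097 0 -0.052 0" --pt "0 20 0 -0.0106 0 -0.0545 0" --pt "0 20 0 -0.0106 0 -0.0545 0"

```text
clock: 12.4
position: [0.5622, -0.139, 0.1948]
ee_rot: [0.725, 0.618, 0.231, -0.196]
ft_force: [2.5, 8.0, 1.8]
grip_width: 0.111
```

```bash
cat >> ang.py <<'E'
def meas(tag):
    state();r=[blobs(n,n+tag+'.png')[2] for n in('top','side')]
    far=lambda q,ref:min(q,key=lambda b:np.hypot(*(np.array(b[1])-ref)))[1]
    for nm,a,b in(('ptr',far([q for q in r[0]['red'] if q[1][0]>380],(430,158)),far([q for q in r[1]['red'] if q[1][1]>203],(427,240))),('mark',r[0]['org'][0][1],r[1]['org'][0][1])):
        d=tri([t,s],[a,b])-H;print(nm,'x',round(d@bx,4),'R',round(np.hypot(d@by,d[2]),4),'ang',round(np.arctan2(d[2],d@by),4))
E
python3 -c "
from ang import *
d=tri([t,s],[(429.7,158.1),(426.5,245.6)])-H;print(np.arctan2(d[2],d@by),d@bx)
print(manip.get_obs()['joint_pos'].round(2))
meas('10')"
```

```text
0.20280149968875927 0.09983011617159102
[ 0.27  0.41  0.33  1.55 -0.68  1.52  2.14]
tcp [ 0.5622 -0.139   0.1948] tilt 0.6155 R should .1654: [[0.5062, 0.1608], [0.5368, 0.1616], [0.5671, 0.1626], [0.6264, 0.165]] F [2.5 8.  1.8] g 0.111
top {'red': [([306, 79, 12, 41, 401], [311.7, 98.7]), ([432, 152, 22, 10, 70], [442.7, 156.5])], 'org': [([427, 136, 18, 8, 97], [435.9, 139.6])]}
side {'red': [([428, 221, 11, 33, 99], [432.8, 237.5])], 'org': [([438, 205, 9, 8, 43], [442.2, 208.9])]}
ptr x 0.0989 R 0.115 ang 0.5902
mark x 0.1237 R 0.1659 ang 0.7154
```

```bash
python3 -c "
from ang import *
import itertools
Z=np.array([0,0,1.])
def cen(th):
  o=np.cos(th)*by+np.sin(th)*Z;w=-np.sin(th)*by+np.cos(th)*Z;c=H+.118*bx+.175*o
  X=[c+i*.005*bx+j*.015*o+k*.013*w for i,j,k in itertools.product((-1,1),repeat=3)]
  out=[]
  for p in(t,s):
    q=cv2.convexHull(proj(p,X).astype(np.float32));m=cv2.moments(q);out.append([m['m10']/m['m00'],m['m01']/m['m00'],*cv2.boundingRect(q),m['m00']])
  return c,out
for th in(.70,.72,.74,.76):
  c,o=cen(th);d=tri([t,s],[o[0][:2],o[1][:2]])-H
  print(th,np.round(o,1).tolist(),'tri ang',np.arctan2(d[2],d@by).round(4))
print('side0 obs (440.4,205.4) top0 (435.9,139.6)')
for n,f in(('s','side0.png'),('t','top0.png')):
  h=cv2.cvtColor(cv2.imread('pics/'+f),cv2.COLOR_BGR2HSV);m=((h[...,0]>3)&(h[...,0]<20)&(h[...,1]>120)&(h[...,2]>70)).astype(np.uint8)
  k,l,st,ce=cv2.connectedComponentsWithStats(m);print(f,[(st[j].tolist(),ce[j].round(2).tolist()) for j in range(1,k) if st[j,4]>40])
"
```

```text
0.7 [[432.4, 140.5, 422.0, 136.0, 20.0, 9.0, 127.2], [437.2, 205.2, 430.0, 196.0, 15.0, 19.0, 169.1]] tri ang 0.7004
0.72 [[433.7, 140.4, 424.0, 135.0, 20.0, 10.0, 127.6], [438.0, 204.8, 431.0, 195.0, 14.0, 19.0, 169.9]] tri ang 0.7204
0.74 [[435.1, 140.4, 425.0, 135.0, 20.0, 10.0, 127.9], [438.7, 204.5, 431.0, 195.0, 15.0, 19.0, 170.6]] tri ang 0.7404
0.76 [[436.5, 140.3, 427.0, 135.0, 19.0, 10.0, 128.2], [439.5, 204.2, 432.0, 195.0, 15.0, 19.0, 171.4]] tri ang 0.7604
side0 obs (440.4,205.4) top0 (435.9,139.6)
side0.png [([72, 0, 84, 144, 6752], [108.28, 59.56]), ([435, 197, 13, 17, 169], [440.72, 205.0])]
top0.png [([427, 135, 19, 9, 128], [435.77, 139.33])]
```

```bash
python3 -c "
from ang import *
Z=np.array([0,0,1.])
for n,p,f in(('top',t,'top0.png'),('side',s,'side0.png')):
  A=np.arange(0,1.25,.1);q=proj(p,[H+.108*bx+.157*(np.cos(a)*by+np.sin(a)*Z) for a in A])
  print(n,[(round(a,1),*b.round(1)) for a,b in zip(A,q)])
  i=cv2.imread('pics/'+f).astype(int);g=i.min(2)
  out=[]
  for v in range(int(q[:,1].min())-8,int(q[:,1].max())+9):
    for u in range(int(q[:,0].min())-6,int(q[:,0].max())+7):
      w=g[v-1:v+2,u-1:u+2]
      if g[v,u]>110 and g[v,u]==w.max() and np.hypot(*(q-[u,v]).T).min()<8:
        b=g[v-2:v+3,u-2:u+3];b=np.clip(b-75,0,None);Y,X=np.mgrid[-2:3,-2:3]
        out.append((round(u+(b*X).sum()/b.sum(),1),round(v+(b*Y).sum()/b.sum(),1),int(g[v,u])))
  print(out)
"
```

```text
top [(np.float64(0.0), np.float64(410.9), np.float64(152.8)), (np.float64(0.1), np.float64(412.5), np.float64(151.7)), (np.float64(0.2), np.float64(414.8), np.float64(150.6)), (np.float64(0.3), np.float64(417.8), np.float64(149.7)), (np.float64(0.4), np.float64(421.5), np.float64(148.8)), (np.float64(0.5), np.float64(426.0), np.float64(148.1)), (np.float64(0.6), np.float64(431.0), np.float64(147.6)), (np.float64(0.7), np.float64(436.7), np.float64(147.2)), (np.float64(0.8), np.float64(442.9), np.float64(147.1)), (np.float64(0.9), np.float64(449.7), np.float64(147.1)), (np.float64(1.0), np.float64(456.8), np.float64(147.3)), (np.float64(1.1), np.float64(464.3), np.float64(147.7)), (np.float64(1.2), np.float64(472.0), np.float64(148.2))]
[(np.float64(450.0), np.float64(144.8), 141), (np.float64(426.9), np.float64(145.5), 249), (np.float64(431.9), np.float64(145.0), 202), (np.float64(437.7), np.float64(144.7), 216), (np.float64(443.7), np.float64(144.9), 163), (np.float64(422.1), np.float64(146.4), 234), (np.float64(417.8), np.float64(147.3), 195), (np.float64(416.2), np.float64(147.6),
[... 729 characters left out ...]
 (np.float64(1.1), np.float64(449.6), np.float64(214.6)), (np.float64(1.2), np.float64(454.0), np.float64(216.8))]
[(np.float64(442.1), np.float64(213.2), 131), (np.float64(445.3), np.float64(212.9), 169), (np.float64(441.7), np.float64(216.1), 112), (np.float64(438.9), np.float64(217.2), 125), (np.float64(434.8), np.float64(219.5), 175), (np.float64(433.2), np.float64(220.9), 164), (np.float64(430.3), np.float64(224.1), 228), (np.float64(428.2), np.float64(227.7), 229), (np.float64(426.2), np.float64(231.9), 234), (np.float64(424.3), np.float64(236.2), 209), (np.float64(412.5), np.float64(242.3), 239), (np.float64(413.6), np.float64(244.2), 241), (np.float64(414.6), np.float64(246.3), 239)]
```

```bash
python3 -c "
from ang import *
for nm,a,b in((.2,(413.3,148.6),(426.2,231.9)),(.3,(417.1,147.4),(428.2,227.7)),(.4,(422.1,146.4),(430.3,224.1)),(.7,(437.7,144.7),(438.9,217.2)),(.8,(443.7,144.9),(441.7,216.1)),('mark',(435.77,139.33),(440.72,205.0)),('ptr0',(426.4,160.7),(423.4,254.4)),('ptr10',(442.7,156.5),(432.8,237.5))):
  d=tri([t,s],[a,b])-H;print(nm,'x',round(d@bx,4),'y',round(d@by,4),'z',round(d[2],4),'R',round(np.hypot(d@by,d[2]),4),'ang',round(np.arctan2(d[2],d@by),4))
"
```

```text
0.2 x 0.1163 y 0.1558 z 0.0234 R 0.1575 ang 0.1488
0.3 x 0.1164 y 0.1505 z 0.0398 R 0.1557 ang 0.2586
0.4 x 0.1159 y 0.1429 z 0.0564 R 0.1536 ang 0.3757
0.7 x 0.1161 y 0.1172 z 0.0955 R 0.1512 ang 0.6839
0.8 x 0.115 y 0.1068 z 0.1068 R 0.1511 ang 0.7853
mark x 0.1213 y 0.1278 z 0.1173 R 0.1734 ang 0.7428
ptr0 x 0.0978 y 0.1168 z -0.0027 R 0.1168 ang -0.0227
ptr10 x 0.0989 y 0.0956 z 0.064 R 0.115 ang 0.5902
```

>>> move_arm --pt "0 1.5 0 -0.0002 0 -0.0042 0" --pt "0 3.5 0 -0.0005 0 -0.0098 0" --pt "0 5.5 0 -0.001 0 -0.0153 0" --pt "0 7 0 -0.0016 0 -0.0195 0" --pt "0 7.4 0 -0.0017 0 -0.0206 0" --pt "0 7.4 0 -0.0017 0 -0.0206 0" --pt "0 7.4 0 -0.0017 0 -0.0206 0"

```text
clock: 13.2
position: [0.5601, -0.1519, 0.2104]
ee_rot: [0.709, 0.605, 0.277, -0.235]
ft_force: [2.6, 7.3, 1.9]
grip_width: 0.109
```

```bash
python3 -c "
from ang import *
meas('11')
T=cv2.imread('pics/top11.png');S=cv2.imread('pics/side11.png')
k=lambda i:cv2.resize(i,(400,560),interpolation=2)
cv2.imwrite('pics/c11.png',np.hstack([k(S[185:269,400:460]),k(T[125:181,410:450].repeat(1,0)) ]))
W=snap('wrist','w11.png')[1]
"
```

```text
tcp [ 0.5601 -0.1519  0.2104] tilt 0.7429 R should .1654: [[0.6337, 0.161], [0.6643, 0.1618], [0.6945, 0.1628], [0.7538, 0.1651]] F [2.6 7.3 1.9] g 0.109
top {'red': [([306, 79, 12, 41, 401], [311.7, 98.7]), ([439, 152, 19, 10, 62], [448.4, 156.4])], 'org': [([427, 136, 18, 8, 94], [436.0, 139.6])]}
side {'red': [([433, 229, 8, 24, 79], [436.8, 240.4])], 'org': []}Traceback (most recent call last):
  File "<string>", line 3, in <module>
    meas('11')
    ~~~~^^^^^^
  File "ang.py", line 21, in meas
    for nm,a,b in(('ptr',far([q for q in r[0]['red'] if q[1][0]>380],(430,158)),far([q for q in r[1]['red'] if q[1][1]>203],(427,240))),('mark',r[0]['org'][0][1],r[1]['org'][0][1])):
                                                                                                                                                                  ~~~~~~~~~~~^^^
IndexError: list index out of range
```

```bash
python3 -c "
from ang import *
state()
Z=np.array([0,0,1.])
f=lambda th,l=.1165,z=0:proj(t,[H+.098*bx+l*(np.cos(th)*by+np.sin(th)*Z)])[0]
for th in(0,.62,.72,.74,.76):print(th,f(th).round(1))
print('obs shut 426.4,160.7; ~.62: 442.7,156.5; now 448.4,156.4')
T=cv2.imread('pics/top11.png');S=cv2.imread('pics/side11.png')
k=lambda i:cv2.resize(i,(400,560),interpolation=2)
W=snap('wrist','w11.png')[1]
cv2.imwrite('pics/c11.png',np.hstack([cv2.resize(S[180:264,400:460],(330,462),interpolation=2),cv2.resize(T[125:181,415:472],(462,462),interpolation=2)]))
"
```

```text
tcp [ 0.5601 -0.1518  0.2104] tilt 0.7428 R should .1654: [[0.6333, 0.161], [0.6638, 0.1618], [0.6941, 0.1628], [0.7534, 0.1651]] F [4.3 6.8 1.8] g 0.11
0 [427.1 159.8]
0.62 [443.5 156.4]
0.72 [447.8 156.3]
0.74 [448.7 156.3]
0.76 [449.6 156.2]
obs shut 426.4,160.7; ~.62: 442.7,156.5; now 448.4,156.4
```

View pics/c11.png

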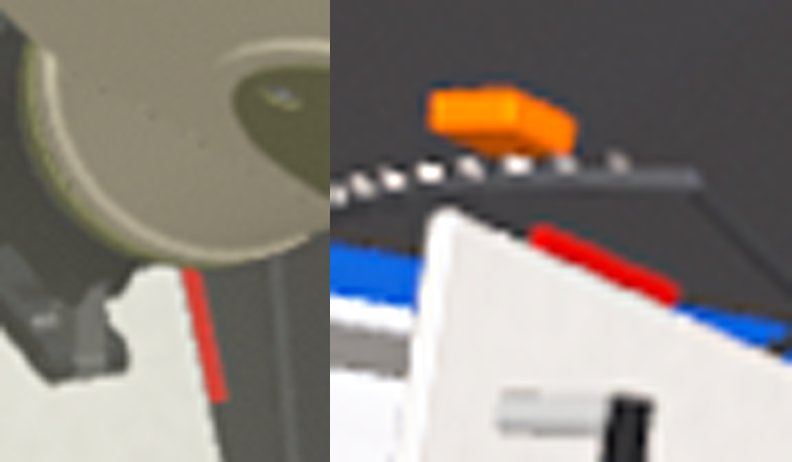

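Side view is blocked by the arm. In the top view the red pointer, at (448,156), has a triangulation-consistent lid angle of about 0.745–0.75. The mark is still at (436,139.6), about 0.74–0.75. I'll do a final check of the bar and bystanders, then hand in.

```bash
python3 -c "
from ang import *
b=snap('top','top12.png')[1]
for f in('top0.png','top9.png','top12.png'):
  i=cv2.imread('pics/'+f);h=cv2.cvtColor(i,cv2.COLOR_BGR2HSV);m=((h[...,2]>120)&(h[...,0]<25)&(h[...,1]>15)).astype(np.uint8);m[:150]=0;m[330:]=0;m[:,:200]=0;m[:,370:]=0
  print(f,[(np.round(cv2.minAreaRect(c)[0],1).tolist(),plane(t,[cv2.minAreaRect(c)[0]],.107).round(4).tolist()) for c in cv2.findContours(m,0,2)[0] if cv2.contourArea(c)>150])
a=cv2.imread('pics/top0.png');d=cv2.absdiff(a,b).max(2)
for n,(x0,x1,y0,y1) in dict(foot=(235,263,168,192),jar=(138,178,232,268),driver=(303,320,75,160),mark=(425,447,133,144)).items(): print(n,(d[y0:y1,x0:x1]>40).sum())
state();cams.camera('top');state()
manip.hand_in()"
```

```text
top0.png [([257.2, 305.5], [[0.3123, 0.2291, 0.107]]), ([276.5, 231.0], [[0.484, 0.1869, 0.107]]), ([232.7, 233.9], [[0.4763, 0.2886, 0.107]])]
top9.png [([257.2, 305.9], [[0.3114, 0.2292, 0.107]]), ([276.5, 231.0], [[0.484, 0.1869, 0.107]]), ([332.2, 180.2], [[0.6033, 0.0587, 0.107]])]
top12.png [([257.2, 305.5], [[0.3123, 0.2291, 0.107]]), ([276.5, 231.0], [[0.484, 0.1869, 0.107]]), ([332.2, 180.2], [[0.6033, 0.0587, 0.107]])]
foot 0
jar 0
driver 0
mark 0
tcp [ 0.5601 -0.1518  0.2104] tilt 0.7428 R should .1654: [[0.6332, 0.161], [0.6638, 0.1618], [0.694, 0.1628], [0.7533, 0.1652]] F [3.2 7.3 2.1] g 0.114
tcp [ 0.5601 -0.1518  0.2104] tilt 0.7428 R should .1654: [[0.6332, 0.1611], [0.6638, 0.1619], [0.694, 0.1628], [0.7533, 0.1652]] F [2.8 7.2 0.4] g 0.108
the job is handed in; nothing more can be done
```

I laid the middle-sized bar on the rest and let go of it. Then I raised the lid to the orange mark and handed the job in with the gripper holding it still, about 13.5 s into the 54 s.

**Bar:** the last top view puts its centre at (0.603, 0.059) against the rest at (0.605, 0.058). It lies flat, runs along the rest, and stayed put while I opened the lid.

**Lid:** I make the lid angle about 0.743 to 0.753 rad and the mark about 0.74 to 0.755 rad (its stated limit is 0.75). The two agree within roughly 0.01 rad, the limit of my measurement.

**Bystanders:** the foot, jar, screwdriver and mark show no change between the first and last top views.

What failed or disagreed:
- **First grasp:** it closed on air above the bar. The fingertips sit about 25 mm behind the reported tool point, so I allowed for that afterwards.
- **Mark angle:** the arc ticks and the pointer showed a camera bias of about 0.015 to 0.03 rad, which I corrected for by judgement.
- **Final pointer check:** the arm blocked the side view of the mark, so I relied on the top view and the tool position.
- **Handle width:** the gripper read about 9 mm on the 12 mm handle, but the lid followed it throughout.
- **Wrist force:** it read almost no downward pull (about 0 to +2 N instead of around −6) and 7 N sideways while holding the lid. I did not find out why.

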